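Hook the chalk tray out from under the shelf

ROBOT

A 7-joint arm with a two-finger parallel gripper is mounted at the origin on a cart in front of the work surface, level with it; the furniture and walls round the work are solid. World frame = base frame: x ahead of the robot, y to its left, z up, the work surface at z = 0. Lengths are in m, angles in rad, forces in N, time in s.
With the tool pointing down it reaches from about 0.35 to 0.9 m from the base axis. Payload 8.1 kg.
Tool frame: the origin (TCP) lies midway between the tips of the shut fingers; the grasp point (between the pads) lies arm.tcp_to_grasp behind it (arm.tcp_to_grasp is the distance from the TCP to the grasp point, in m); z points along the fingers, y is the line along which they close (so a half turn about z gives the same grasp; the last joint's range is limited). The gripper opens to 92 mm and grips with 3 to 60 N. Pads are 19 mm wide; open, the fingers measure 130 mm over their backs; the gripper's body (75 mm by 190 mm) begins 47 mm behind the grasp point.
Start: joints at [-0.103, 0.434, 0.025, 1.573, -0.012, 1.134, -0.075], TCP at [0.625, -0, 0.227] pointing down, gripper open.
Joint ranges: [-2.62, 2.62], [-0.44, 2.09], [-1.27, 1.32], [0.08, 2.57], [-1.32, 4.46], [0.12, 2], [-2.74, 2.74]. Speed limits (rad/s): [2.22, 2.22, 3.01, 3.01, 3.14, 3.14, 3.14].

INTERFACE

Orientations are given as a rotation vector (axis times angle).
In Python, from cell import observe, get_image, arm gives the robot as it stands. The module is installed in compiled form; this text tells all that it offers.
- The arm moves only by the tool drive_tool, never from a script. Its argument "steps" is a list of rows, each a list of 5 numbers: the closure, from 0 (fully open) to 1 (shut), then the shift along the world's x, y, z in mm, then the turn about the world's z in rad. In form: [[hand, x, y, z, roll], ...]. A call has 1 to 20 rows; each row shifts and turns the commanded pose from where the row before left it; what a row does not reach is not made up. A row lasts 1/12 s, in which the tool goes at most 41.7 mm and 7.16 degrees, less where a joint would pass 70% of its speed; a pose out of reach is approached as far as the arm can. A call with a gripper value outside its range is refused whole. The fingers move at their own pace and stop on an object; "grip_force" is the grip in N (left out, the last holds). Time passes only in rows, so rows that do not move let the fingers close. It gives the time, the measured TCP pose, the force, the opening and the grip force at its end, in the units of the state.
- observe(): the state, without advancing time (a new reading comes with each control period).
- get_image(name): name is "scene" or "side" or "wrist"; returns a dict with "image" (480x640x3 uint8, red, green, blue), "vfov" (degrees; the focal length in pixels is half the picture's height over the tangent of half this angle, whatever the lens; pixels are square), "cx", "cy" (the principal point, pixels), "xyz" and "attitude" of the camera in the world. Camera axes: x right, y down, z forward; pixel columns grow to the right and rows downward; lengths in m; the calibration is good to about 2 mm. A picture is of the moment at which its call begins. There is no depth.
- arm.sign_off(): hands the job in; it is judged then, once.
The state is a dict: "clock": time; "joints": joint angles; "dq": joint speeds; "joint_efforts": joint torques, N m; "position": TCP position; "ee_rot": TCP orientation; "force": force on the tool from outside, world axes, zero at the start; "ft_torque": the same for the moment, N m; "width": opening from 0.0 (shut) to 1.0 (fully open); "gripper_force": force on a finger pad.
Only numpy, scipy, OpenCV 4.12 (cv2) and the standard library are available. Lean on these libraries where they do the work, as an engineer would, in place of code of your own. Each camera call takes 0.05 s, during which the arm holds its last target. There are 200 camera calls.

TASK

The chalk tray has been pushed right back under the little plywood shelf. Take the rod with the downturned hook by its wooden handle, reach under the shelf, drop the hook into the tray's wire loop and draw the tray forward until its front wall stands about two centimetres out past the shelf's front edge; then stand the rod upright on the table, on its handle block, anywhere (it may stay hooked in the loop), and let go. Do not touch the tray with the hand itself, and leave the straight rod where it stands.

Things in the scene. Friction and masses are not known exactly. Their poses are not given: they have to be found in the camera images.
- shelf_unit: Fixed low plywood shelf, 170 deep (x) x 190 wide (y) x 120 mm high, open at the front (its -x side, roughly towards the robot). Origin: centre of its underside, on the table. Top board 15 mm thick, so 105 mm free below it; its front edge is at x = -85 mm. Between the 14 mm sides the bay is 162 mm wide, and has no floor but the table. A crayon box and a cap are fixed on its top; no other tall thing stands within 30 mm of it.
- tray (a joint): How far the tray has slid out of the shelf, m, straight along the shelf's -x; 0 = home (as it starts), stop at 0.11. It runs with about 1.2 N of friction and stays where it is left. The tray is an open wooden one holding chalk (fixed in it), 100 deep x 146 wide, rim 40 mm above the table; home, its front wall is 55 mm behind the shelf's front edge (so flush with the edge at 0.055, 20 mm out at 0.075).
- tray_loop (a point): Centre of the opening of the tray's steel wire loop, a flat U lying level, fixed to the middle of the tray's front wall and sticking out from it towards the shelf's front; 20 mm above the table. The opening (seen from above) is 28 mm along the shelf's x and 50 mm along y, closed by the tray's wall at the back; wire 5 mm thick. Home, this centre is 41 mm behind the shelf's front edge, under the top board, midway between its sides. Axes as the shelf's.
- hook_rod_grip (a point): Centre of the wooden handle block of the loose hooked rod (about 120 g), half-way up. Block 44 (x) x 22 (y) x 62 mm high, standing on the table with this point 31 mm up; grasp it across the 22 mm. From its +x face an 8 mm steel rod runs level along +x, 45 mm above the block's underside; its end turns straight down at x = 130 mm from this point (the hook), reaching to 2 mm above the level of the block's underside.
- hook_tip (a point): Lower end of the hook of the hooked rod: 130 mm along the rod's x from the middle of the handle block, 2 mm above the level of its underside. 8 mm thick; axes as the rod's.
- straight_rod_grip (a point): Centre of the handle block, half-way up, of a second loose rod: the same block, its steel rod is shorter, runs level to 90 mm from the middle of the block and has no hook. Not to be used: leave it.
- hook_rod: The hooked rod as a whole. Origin: centre of the handle block's underside; z up, x along the rod towards the hook.
Not all that is in view belongs to the job. Leave any yellow look-alike of the hook_rod alone.

How it is judged:
On the way, in this order (a step that is already met when the one before it is completed fails the run):
1. the hook of the hooked rod hangs inside the tray's loop, under the shelf (x of hook_tip in the frame of tray_loop between -0.018 and 0.018 m and y of hook_tip in the frame of tray_loop between -0.029 and 0.029 m and z of hook_tip in the frame of tray_loop below -0.003 m and value of joint tray below 0.03 m), for 0.05 s.
2. the tray is drawn out so that its front wall is past the shelf's front edge (value of joint tray above 0.065 m), for 0.1 s.
At the end, for the whole second after the job is handed in: The tray is drawn out at least 65 mm (front wall at least 10 mm past the shelf's front edge) and at rest; the hooked rod stands upright within 10 degrees on the table (its block's centre 22 to 41 mm above it), at rest, hooked in the loop or not (value of joint tray above 0.065 m and velocity of joint tray between -0.01 and 0.01 m/s and angle between hook_rod's own z axis and vertical below 0.17 rad and height (world z) of hook_rod_grip between 0.022 and 0.041 m and linear speed of hook_rod below 0.02 m/s); the robot touches nothing.
It fails at once if the hand or arm touches the tray (contact force between any of the fingers, the arm and tray above 1 N).
It fails at once if the straight rod is moved by more than 30 mm (distance of straight_rod_grip from where it was at the start of the episode above 0.03 m).
It also fails if it takes over 45 s, if anything falls off the work surface, if the arm or the gripper's body presses on something with over 40 N, if the wrist force passes 120 N, or if a joint passes its speed limit or range.

## Working session

There is one attempt and no reset: what is moved stays moved. The work goes in short steps, Python scripts to look and compute and a tool call to move; the robot and the scene stay as the last step left them, time stands still between calls to the robot, and variables do not carry over. Pictures are saved under pics/ and viewed, at most 10 in all, crops included, and the job is handed in when it is done.

Besides the shell and the picture viewer there is one more tool, called after ">>>" as name(argument=value, ...), one argument or row to a line, values as JSON. drive_tool: Moves the arm, as the interface text tells. Its arguments: {"type":"object","properties":{"steps":{"type":"array"},"grip_force":{"type":"number"}},"required":["steps"]}

```bash
mkdir -p pics
cat > h.py <<'E'
import numpy as np, cv2
from scipy.spatial.transform import Rotation as R
from cell import observe, get_image, arm
def cam(n):
    d=get_image(n); return d
def rot(d):
    a=np.array(d["attitude"],float)
    return a if a.shape==(3,3) else R.from_rotvec(a).as_matrix()
def pix2w(d,u,v,z):
    f=240/np.tan(np.radians(d["vfov"])/2)
    r=rot(d)@np.array([(u-d["cx"])/f,(v-d["cy"])/f,1]); c=np.array(d["xyz"])
    return c+r*(z-c[2])/r[2]
def w2pix(d,p):
    f=240/np.tan(np.radians(d["vfov"])/2)
    q=rot(d).T@(np.array(p)-d["xyz"]); return q[0]/q[2]*f+d["cx"],q[1]/q[2]*f+d["cy"]
def save(d,n): cv2.imwrite("pics/"+n,d["image"][:,:,::-1])
E
python3 - <<'E'
from h import *
import pickle
for n in ("scene","side","wrist"):
    d=cam(n); save(d,n+"0.png"); pickle.dump(d,open(n+"0.pkl","wb"))
    print(n,{k:v for k,v in d.items() if k!="image"})
print(observe(),arm.tcp_to_grasp)
E
```

```text
scene {'vfov': 46.9510958931656, 'cx': 325.63848535515785, 'cy': 238.790837159586, 'xyz': array([-0.38425105,  0.63893578,  0.63624678]), 'attitude': array([-1.06075488,  2.04958173, -1.26976018])}
side {'vfov': 52.09689085432158, 'cx': 315.3806281505038, 'cy': 241.74795860385692, 'xyz': array([0.56146041, 0.7677219 , 0.66745655]), 'attitude': array([-0.05208494,  2.79430526, -1.38437078])}
wrist {'vfov': 65.60805643399628, 'cx': 318.4421529464878, 'cy': 240.17191983563063, 'xyz': array([0.62623528, 0.08208612, 0.38438686]), 'attitude': array([ 2.83256508e+00,  7.30707499e-04, -1.71082478e-03])}
{'clock': 0.15, 'joints': array([-0.10259058,  0.43505472,  0.02499301,  1.57386472, -0.01160761,
        1.13400865, -0.0751685 ]), 'dq': array([ 0.00128521, -0.00275616,  0.00129234, -0.00222622, -0.00012323,
        0.0002504 , -0.00045979]), 'joint_efforts': array([ 9.13879558e-04, -6.68263149e+01,  9.85680185e-01, -3.14695251e+01,
       -6.03506877e-02,  3.94195947e-02,  8.07748006e-05]), 'position': array([ 6.24619176e-01, -6.08348800e-05,  2.26139617e-01]), 'ee_rot': array([-2.22108869e+00, -2.22071852e+00,  1.43815054e-03]), 'force': array([ 0.95818818,  1.28320072, -0.81085452]), 'ft_torque': array([ 0.01065429,  0.03017253, -0.06928295]), 'gripper_force': 0.0, 'width': 1.0003033015207534} 0.0188
```

View pics/scene0.png

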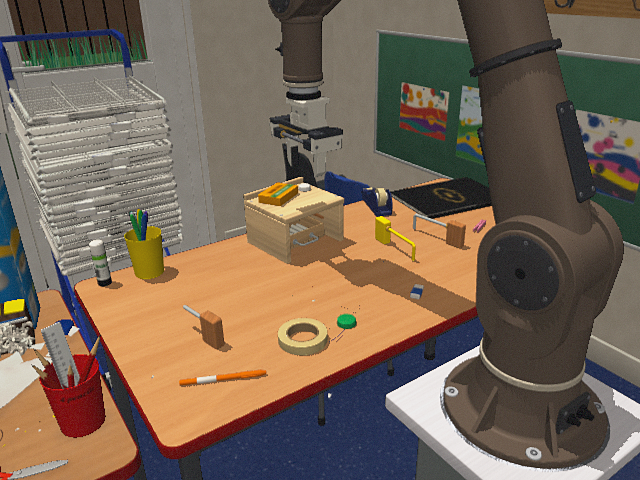

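View pics/side0.png

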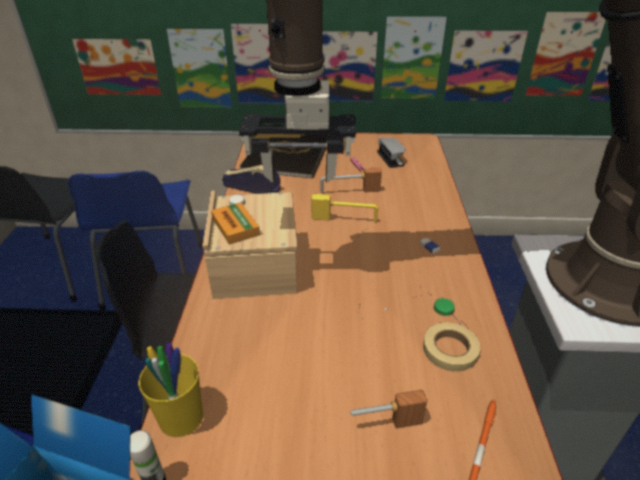

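The scene picture shows the shelf at (294,220) with its opening towards the robot, and the hooked rod's block at (455,234) with its hook at (415,222). The yellow look-alike is at (385,232) and the straight rod at (212,330). In the side picture the hooked block is at (372,180), its hook at (322,187).

Run:
```python
from h import *
import pickle
s=pickle.load(open("scene0.pkl","rb"));t=pickle.load(open("side0.pkl","rb"));w=pickle.load(open("wrist0.pkl","rb"))
c=lambda d,x,y,w,h,k:cv2.resize(d["image"][y:y+h,x:x+w],None,fx=k,fy=k,interpolation=cv2.INTER_CUBIC)
a=c(s,235,170,250,100,3.2);b=c(t,195,140,200,125,4)
b=b[:, :800]
cv2.imwrite("pics/crop1.png",np.vstack([a[:280,:800],b[:320,:800]])[:600,:,::-1])
for z in(0.0,):
  for n,d,u,v in(("blk side",t,372,190),("hook side",t,322,192),("shelf side",t,250,290),("blk sc",s,455,245)): print(n,pix2w(d,u,v,z))
```

```text
blk side [ 0.46189978 -0.33499472  0.        ]
hook side [ 0.59160566 -0.32106288  0.        ]
shelf side [0.72390511 0.05449571 0.        ]
blk sc [ 0.46682001 -0.34164923  0.        ]
```

View pics/crop1.png

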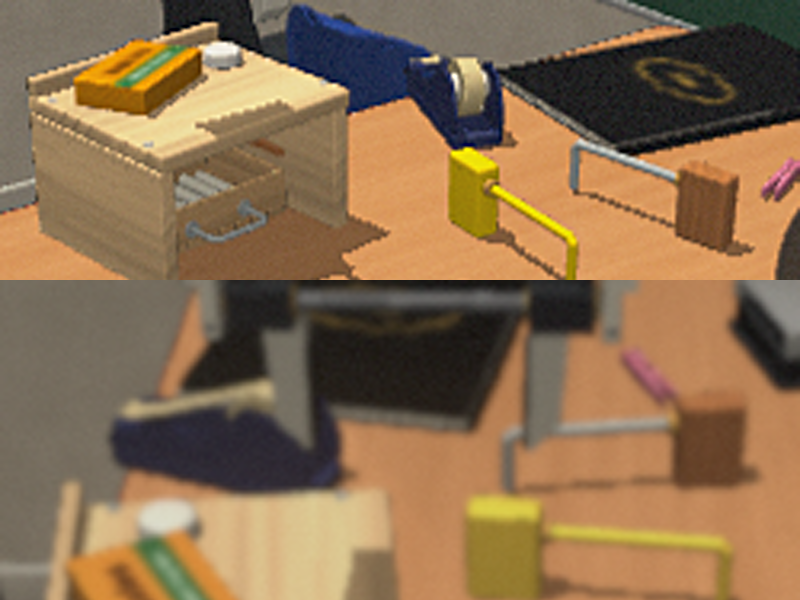

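View pics/wrist0.png

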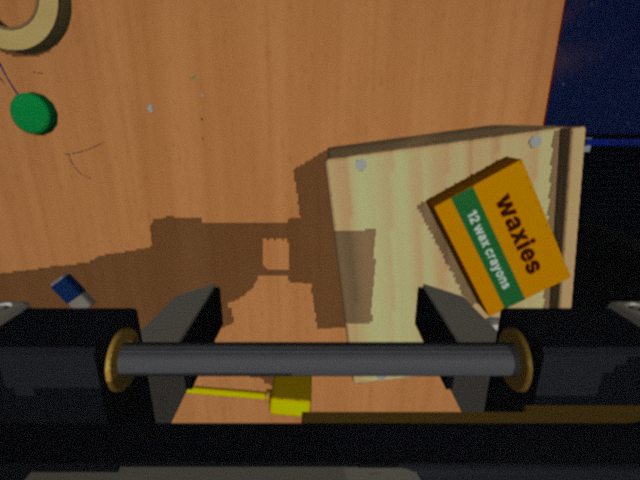

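The close view shows the hooked rod's hook foot near scene pixel (415,229) and its block base near (456,244). In the wrist picture the shelf-top front corners are at (330,150) and (352,382). The yellow rod lies between the shelf and the hooked rod. Next I move over the block, with the hand turned so the camera is on the robot's side.

>>> drive_tool(
  steps=[
    [0, -12, -26, 0, 0.12],
    [0, -12, -26, 0, 0.12],
    [0, -12, -26, 0, 0.12],
    [0, -12, -26, 0, 0.12],
    [0, -12, -26, 0, 0.12],
    [0, -12, -26, 0, 0.12],
    [0, -12, -26, 0, 0.12],
    [0, -12, -26, 0, 0.12],
    [0, -12, -26, 0, 0.12],
    [0, -12, -26, 0, 0.12],
    [0, -12, -26, 0, 0.12],
    [0, -12, -26, 0, 0.12],
    [0, -12, -26, 0, 0.12],
    [0, 0, 0, 0, 0],
    [0, 0, 0, 0, 0],
  ],
)

```text
clock: 1.4
position: [0.4676, -0.34, 0.2263]
ee_rot: [-0.024, -3.141, 0.0]
force: [-0.3, 1.0, -0.0]
width: 0.998
gripper_force: 0.0
```

Run:
```python
from h import *
import pickle
w=pickle.load(open("wrist0.pkl","rb"))
a=pix2w(w,330,150,.12);b=pix2w(w,352,382,.12);print("shelf front",a,b,np.linalg.norm(a-b),(a+b)/2,np.degrees(np.arctan2(a[0]-b[0],-(a[1]-b[1]))+np.pi))
s=pickle.load(open("scene0.pkl","rb"))
print("scene hook/block",pix2w(s,414.7,229.4,.002),pix2w(s,455.6,244.4,0))
print("yellow tip, blk",pix2w(s,413.5,258,.002),pix2w(s,383,242,0))
for n in("wrist","scene"):
  d=cam(n); save(d,n+"1.png"); pickle.dump(d,open(n+"1.pkl","wb"))
o=observe();print(o["position"],o["ee_rot"],o["joints"])
```

```text
shelf front [0.63390498 0.06317167 0.12      ] [ 0.65444166 -0.128615    0.12      ] 0.19288308350339844 [ 0.64417332 -0.03272166  0.12      ] 6.111992668094839
scene hook/block [ 0.59362418 -0.32092553  0.002     ] [ 4.68299153e-01 -3.45394232e-01 -1.11022302e-16]
yellow tip, blk [ 0.47445833 -0.2058902   0.002     ] [ 5.88613216e-01 -2.05583251e-01 -1.11022302e-16]
[ 0.4693293  -0.33715689  0.22655564] [1.88618942e-02 3.14151496e+00 1.40231284e-03] [ 0.67196604  0.37037412 -0.19185926  1.67807107  0.07659068  1.10093997
  2.01685994]
```

View pics/wrist1.png

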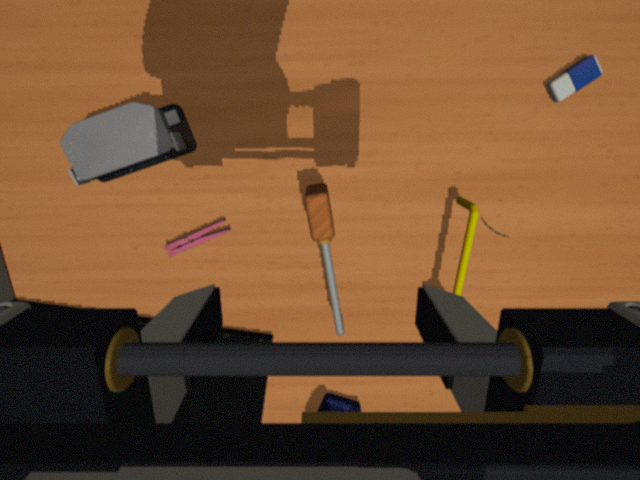

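View pics/scene1.png

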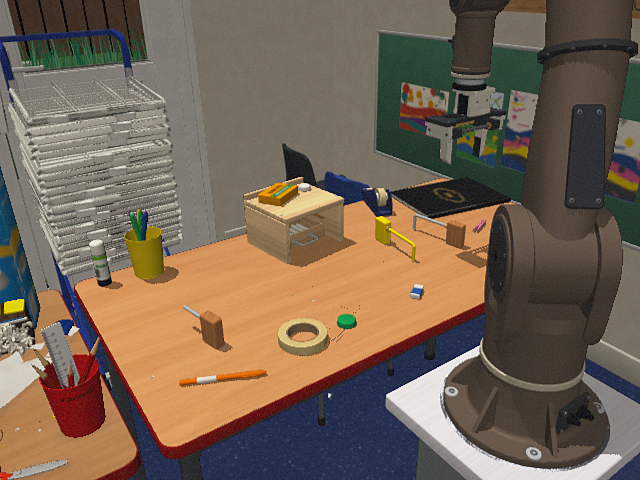

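Run:
```python
from h import *
import pickle
w=pickle.load(open("wrist1.pkl","rb"));s=pickle.load(open("scene1.pkl","rb"))
P=lambda u,v,z:pix2w(w,u,v,z)
print(w["xyz"]); a=P(323.5,244,.045);b=P(340,330,.045);print("rod",a,b,np.degrees(np.arctan2(*(b-a)[1::-1])))
for q in((306,194),(328,192),(332,238),(313,242)):print("top",P(*q,.062))
def crop(d,x,y,ww,h,k):return cv2.resize(d["image"][y:y+h,x:x+ww],None,fx=k,fy=k,interpolation=cv2.INTER_CUBIC)
A=crop(s,235,175,120,95,6.6)[:600,:395*2][:,:790]; B=None
c=crop(w,285,165,80,180,3.3)
A=cv2.resize(A,(530,420)); out=np.zeros((600,800,3),np.uint8); out[:420,:530]=A; out[:c.shape[0],532:532+c.shape[1]]=c
cv2.imwrite("pics/crop2.png",out[:,:,::-1]); print(A.shape, c.shape, crop(s,235,175,120,95,6.6).shape)
```

```text
[ 0.3865964  -0.33916412  0.38477561]
rod [ 0.49849445 -0.33615805  0.045     ] [ 0.59262689 -0.32008585  0.045     ] 9.68926463508798
top [ 0.44660606 -0.35111295  0.062     ]
top [ 0.44513206 -0.33184988  0.062     ]
top [ 0.48727733 -0.32852908  0.062     ]
top [ 0.49083446 -0.34585179  0.062     ]
(420, 530, 3) (594, 264, 3) (627, 792, 3)
```

View pics/crop2.png

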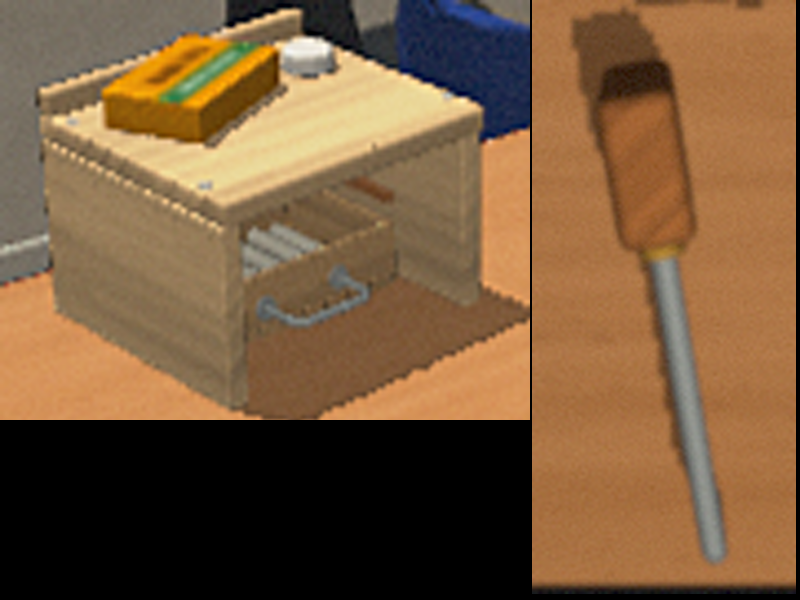

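The crop shows the rod running straight from its block. The tray's loop is clear under the shelf: wire corners at scene (303.6,247.9) and (318.1,241.6), feet at (295,244.7) and (311.5,237.5).

Run:
```python
from h import *
import pickle
w=pickle.load(open("wrist1.pkl","rb"));s=pickle.load(open("scene1.pkl","rb"))
P=lambda d,u,v,z:pix2w(d,u,v,z).round(4)[:2]
r=[P(w,325,245,.045),P(w,339.8,334,.045)];print("rod",r,np.degrees(np.arctan2(*(r[1]-r[0])[::-1])))
print("blk",np.mean([P(w,*q,.062) for q in((305.6,194.7),(326.8,192.9),(333.8,237.7),(314,240))],0))
L=[P(s,*q,.02) for q in((303.6,247.9),(318.1,241.6),(295,244.7),(311.5,237.5))];print("loop",L,np.mean(L,0))
print("shelf base corners",P(s,289.3,267.4,0),P(s,342.5,243.6,0))
print("shelf top corners",P(s,235+228/4.417,175+206/4.42,.12),P(s,235+482/4.417,175+113/4.42,.12))
for yaw in (5,6):
  y=np.radians(yaw);c=np.array([.6442,-.0327]);X=np.array([np.cos(y),np.sin(y)])
  l=c+.041*X;print("loop pred",l,"block at",l-.130*X)
```

```text
rod [array([ 0.4995, -0.3347]), array([ 0.5974, -0.3203])] 8.367570996687324
blk [ 0.46725 -0.33905]
loop [array([ 0.6487, -0.001 ]), array([ 0.6565, -0.0494]), array([0.6763, 0.0068]), array([ 0.6862, -0.049 ])] [ 0.666925 -0.02315 ]
shelf base corners [0.6162 0.061 ] [ 0.6433 -0.1158]
shelf top corners [0.6156 0.0625] [ 0.6396 -0.1183]
loop pred [ 0.68504398 -0.02912661] block at [ 0.55553867 -0.04045686]
loop pred [ 0.6849754  -0.02841433] block at [ 0.55568755 -0.04200303]
```

The shelf reading differs by about 15 mm between the wrist and scene views. I'll settle it with a wireframe fit over three images and one overlay.

```bash
cat > fit.py <<'E'
from h import *
import pickle
from scipy.optimize import minimize
D={n:pickle.load(open(f,"rb")) for n,f in(("scene","scene1.pkl"),("side","side0.pkl"),("wrist","wrist0.pkl"))}
F,Bk,W=-.085,.085,.095
E={"scene":[((F,W,.12),(F,-W,.12)),((F,W,.12),(Bk,W,.12)),((F,W,0),(F,W,.12)),((F,W,0),(Bk,W,0)),((F,-W,0),(F,-W,.105)),((F,-W+.014,.105),(F,W-.014,.105))],
"side":[((F,W,.12),(F,-W,.12)),((F,W,.12),(Bk,W,.12)),((F,W,0),(F,W,.12)),((F,W,0),(Bk,W,0))],
"wrist":[((F,W,.12),(F,-W,.12)),((F,W,.12),(Bk,W,.12))]}
def pts(p,e,n=40):
    a,b=map(np.array,e); q=a+(b-a)*np.linspace(.03,.97,n)[:,None]
    c,s=np.cos(p[2]),np.sin(p[2])
    return np.c_[p[0]+c*q[:,0]-s*q[:,1],p[1]+s*q[:,0]+c*q[:,1],q[:,2]]
def proj(d,q):
    f=240/np.tan(np.radians(d["vfov"])/2); r=(q-d["xyz"])@rot(d); return r[:,:2]/r[:,2:]*f+[d["cx"],d["cy"]]
def grad(d,s):
    g=cv2.GaussianBlur(d["image"],(0,0),s).astype(np.float32)
    return np.sqrt(sum(cv2.Sobel(g,cv2.CV_32F,*k)**2 for k in((1,0),(0,1))).sum(2))
def score(p,G,cams):
    return -sum(np.mean([cv2.remap(G[n],proj(D[n],pts(p,e)).astype(np.float32)[None],None,cv2.INTER_LINEAR).mean() for e in E[n]])/G[n].mean() for n in cams)
def fit(cams):
    best=None
    for x0 in(.715,.73):
        p=np.array([x0,-.024,.095])
        for s in(4,2,1):
            G={n:grad(D[n],s) for n in cams}
            p=minimize(score,p,args=(G,cams),method="Nelder-Mead",options=dict(initial_simplex=p+np.array([[0,0,0],[.01,0,0],[0,.01,0],[0,0,.06]])*s/4)).x
        r=score(p,G,cams); print(cams,x0,p.round(4),r)
        if best is None or r<best[0]: best=(r,p)
    return best[1]
if __name__=="__main__":
    for c in(["scene"],["side"],["scene","side"]): fit(c)
    p=fit(["scene","side","wrist"]); X=np.array([np.cos(p[2]),np.sin(p[2])])
    l=p[:2]-.044*X; print("loop",l,"block",l-.13*X)
    T=[]
    for n,(x,y,ww,h,k) in dict(scene=(235,170,120,110,3.3),side=(195,185,120,110,3.3),wrist=(300,100,300,300,1.1)).items():
        im=cv2.resize(D[n]["image"][y:y+h,x:x+ww],None,fx=k,fy=k)
        for e in E[n]:
            q=((proj(D[n],pts(p,e))-[x,y])*k).astype(int)
            for u in q[::2]: cv2.circle(im,tuple(map(int,u)),1,(0,255,0),-1)
        T.append(im)
    out=np.zeros((600,800,3),np.uint8)
    for im,(x,y) in zip(T,((0,0),(400,0),(0,365))):
        im=im[:600-y]; out[y:y+im.shape[0],x:x+im.shape[1]]=im
    cv2.imwrite("pics/ov.png",out[:,:,::-1])
E
python3 fit.py
```

```text
['scene'] 0.715 [ 0.759  -0.0495  0.3481] -2.826802
['scene'] 0.73 [ 0.7273 -0.0244  0.1394] -3.4523196
['side'] 0.715 [ 0.7245 -0.0208  0.119 ] -3.385985
['side'] 0.73 [ 0.7245 -0.0209  0.1186] -3.3859963
['scene', 'side'] 0.715 [ 0.725  -0.0227  0.1284] -6.5692854
['scene', 'side'] 0.73 [ 0.7252 -0.0227  0.1287] -6.5690575
['scene', 'side', 'wrist'] 0.715 [ 0.7277 -0.0257  0.1363] -11.18203
['scene', 'side', 'wrist'] 0.73 [ 0.7278 -0.0257  0.1359] -11.183367
loop [ 0.6841611  -0.03167435] block [ 0.55535982 -0.04928771]
```

View pics/ov.png

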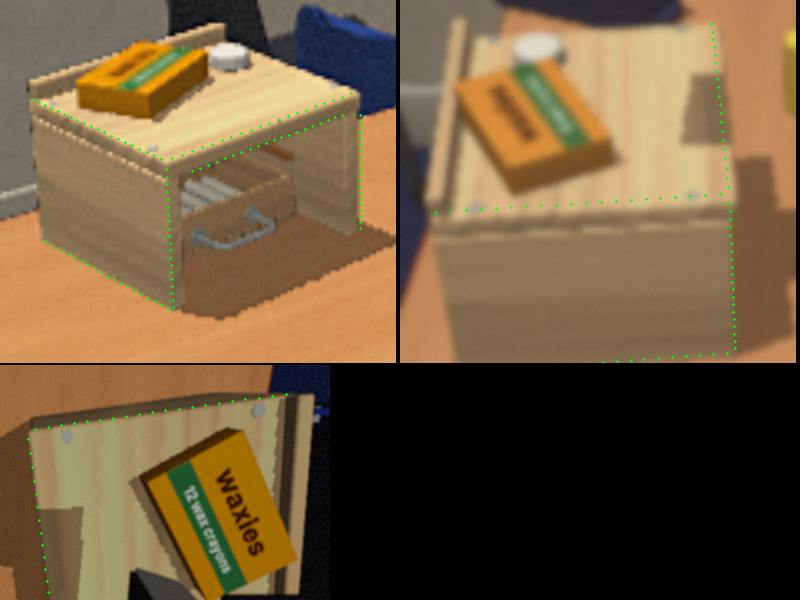

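The overlay (green wireframe) matches the shelf in all three views: centre about (0.727,-0.024), yaw about 0.13. So the loop is at about (0.6835,-0.030), and the rod's yaw of about 0.15 is already nearly parallel. Now the grasp.

>>> drive_tool(
  steps=[
    [0, -2, -1, 0, 0.08],
    [0, 0, 0, 0, 0.08],
    [0, 0, 0, -35, 0],
    [0, 0, 0, -35, 0],
    [0, 0, 0, -35, 0],
    [0, 0, 0, -35, 0],
    [0, 0, 0, -35, 0],
    [0, 0, 0, -20, 0],
    [0, 0, 0, -15, 0],
    [0, 0, 0, 0, 0],
    [0, 0, 0, 0, 0],
    [1, 0, 0, 0, 0],
    [1, 0, 0, 0, 0],
    [1, 0, 0, 0, 0],
    [1, 0, 0, 0, 0],
    [1, 0, 0, 0, 0],
    [1, 0, 0, 0, 0],
    [1, 0, 0, 0, 0],
    [1, 0, 0, 0, 0],
  ],
  grip_force=25,
)

```text
clock: 3.08
position: [0.467, -0.3391, 0.0168]
ee_rot: [-0.234, 3.133, -0.0]
force: [-0.1, 0.2, -0.4]
width: 0.472
gripper_force: 0.0
```

>>> drive_tool(
  steps=[
    [1, 0, 0, 0, 0],
    [1, 0, 0, 0, 0],
    [1, 0, 0, 0, 0],
    [1, 0, 0, 0, 0],
    [1, 0, 0, 0, 0],
    [1, 0, 0, 0, 0],
    [1, 0, 0, 0, 0],
    [1, 0, 0, 0, 0],
  ],
)

```text
clock: 3.75
position: [0.467, -0.3391, 0.0167]
ee_rot: [0.234, -3.133, -0.0]
force: [-0.0, 0.2, -0.6]
width: 0.237
gripper_force: 25.0
```

>>> drive_tool(
  steps=[
    [1, 0, 0, 15, 0],
    [1, 0, 0, 35, 0],
    [1, 0, 0, 35, 0],
    [1, 0, 0, 35, 0],
    [1, 0, 0, 30, 0],
    [1, 0, 30, 0, 0],
    [1, 0, 35, 0, 0],
    [1, 0, 35, 0, 0],
    [1, 0, 35, 0, 0],
    [1, 0, 35, 0, 0],
    [1, 0, 35, 0, 0],
    [1, 0, 35, 0, 0],
    [1, -1, 37, 0, 0],
    [1, 0, 0, -30, 0],
    [1, 0, 0, -30, 0],
    [1, 0, 0, -30, 0],
    [1, 0, 0, -27, 0],
    [1, 0, 0, 0, 0],
    [1, 0, 0, 0, 0],
  ],
)

```text
clock: 5.33
position: [0.4649, -0.0618, 0.0492]
ee_rot: [0.235, -3.13, -0.001]
force: [1.9, 0.3, -0.6]
width: 0.237
gripper_force: 25.0
```

Run:
```python
from h import *
import pickle
p=np.array([.7268,-.0245,.132])
o=observe();print(o["position"],o["ee_rot"],o["width"],o["gripper_force"])
T=np.zeros((600,800,3),np.uint8);T2=[]
for n,(x,y,ww,h,k,ox,oy) in dict(scene=(235,170,220,130,2.7,0,0),wrist=(200,100,320,200,1.2,0,352),side=(195,150,180,115,2.2,386,352)).items():
    d=cam(n);pickle.dump(d,open(n+"2.pkl","wb")); save(d,n+"2.png")
    im=cv2.resize(d["image"][y:y+h,x:x+ww],None,fx=k,fy=k,interpolation=cv2.INTER_CUBIC)[:600-oy,:800-ox]
    T[oy:oy+im.shape[0],ox:ox+im.shape[1]]=im
    q=o["position"];hk=np.array([q[0]+.1286,q[1]+.0193]); print(n,"hook bend z.078 / tip pred",w2pix(d,[*hk,.078]),w2pix(d,[*hk,.035]))
cv2.imwrite("pics/v2.png",T[:,:,::-1])
```

```text
[ 0.46492034 -0.06182863  0.04918095] [ 2.34553846e-01 -3.12961884e+00 -9.12674958e-04] 0.23723611812655035 24.99779373407364
scene hook bend z.078 / tip pred (np.float64(330.03898805233837), np.float64(229.96040583849344)) (np.float64(330.2330789629001), np.float64(246.08330507087268))
wrist hook bend z.078 / tip pred (np.float64(320.16849297495315), np.float64(557.4201526261982)) (np.float64(319.87877241675204), np.float64(479.5423788693188))
side hook bend z.078 / tip pred (np.float64(317.1658327479643), np.float64(230.86560189817018)) (np.float64(317.23425907193706), np.float64(247.47799439460525))
```

View pics/v2.png

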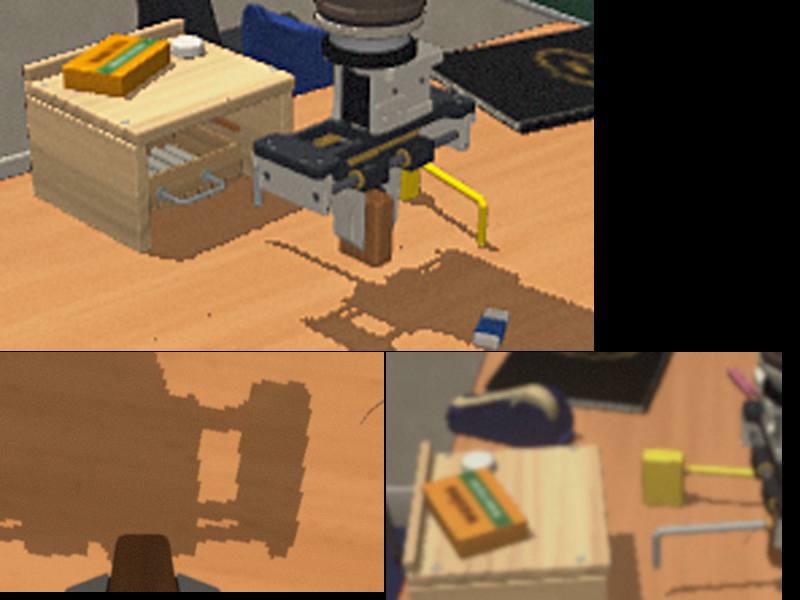

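The side crop shows the hook bend at (318,231) and tip at (318,248), within 1 px of prediction, so the rod is held as expected. The 15 mm shelf mismatch came from a crop-scaling mistake of mine. I'll re-check the loop from this picture.

Run:
```python
from h import *
import pickle
d=pickle.load(open("scene2.pkl","rb"))
L=[pix2w(d,235+a/2.7,170+b/2.7,.02)[:2] for a,b in((162,193),(208,177),(189,203),(223,187))];print(np.round(L,4),np.mean(L,0))
p=np.array([.7268,-.0245,.132]);c,s=np.cos(p[2]),np.sin(p[2])
for x,y in((-.030,25),(-.030,-25),(-.0605,25),(-.0605,-25)):
    y=y/1000;u=w2pix(d,[p[0]+c*x-s*y,p[1]+s*x+c*y,.02]);print((u[0]-235)*2.7,(u[1]-170)*2.7)
```

```text
[[ 0.6917 -0.0028]
 [ 0.6949 -0.0565]
 [ 0.6592 -0.0119]
 [ 0.6684 -0.0558]] [ 0.67857221 -0.03174929]
161.6141410045545 191.9799363385605
202.04155876678539 175.9017389769904
182.65295214434803 202.51119206640902
223.21767332310426 185.9747536735895
```

>>> drive_tool(
  steps=[
    [1, 15, 2, 0, 0],
    [1, 20, 3, 0, 0],
    [1, 20, 3, 0, 0],
    [1, 20, 3, 0, 0],
    [1, 13, 1, 0, 0],
    [1, 0, 0, 0, 0],
    [1, 0, 0, 0, 0],
    [1, 0, 0, -8, 0],
    [1, 0, 0, -8, 0],
    [1, 0, 0, -8, 0],
    [1, 0, 0, -8, 0],
    [1, 0, 0, 0, 0],
    [1, 0, 0, 0, 0],
  ],
)

```text
clock: 6.57
position: [0.5533, -0.05, 0.0168]
ee_rot: [0.234, -3.131, -0.0]
force: [-0.1, 0.0, -0.6]
width: 0.236
gripper_force: 25.0
```

Run:
```python
from h import *
import pickle
o=observe();print(o["position"],o["force"],o["ft_torque"],o["width"])
d=cam("scene");pickle.dump(d,open("scene3.pkl","wb"))
im=cv2.resize(d["image"][170:295,240:390],None,fx=4.8,fy=4.8,interpolation=cv2.INTER_CUBIC)
q=o["position"];print("tip px",w2pix(d,[q[0]+.1286,q[1]+.0193,.003]))
cv2.imwrite("pics/v3.png",im[:,:,::-1])
```

```text
[ 0.55326079 -0.05000932  0.01682048] [-0.14998072  0.01600859 -0.61637802] [ 0.09628307 -0.0122238   0.00166172] 0.23573637458928548
tip px (np.float64(306.60391050750906), np.float64(245.96131665934533))
```

View pics/v3.png

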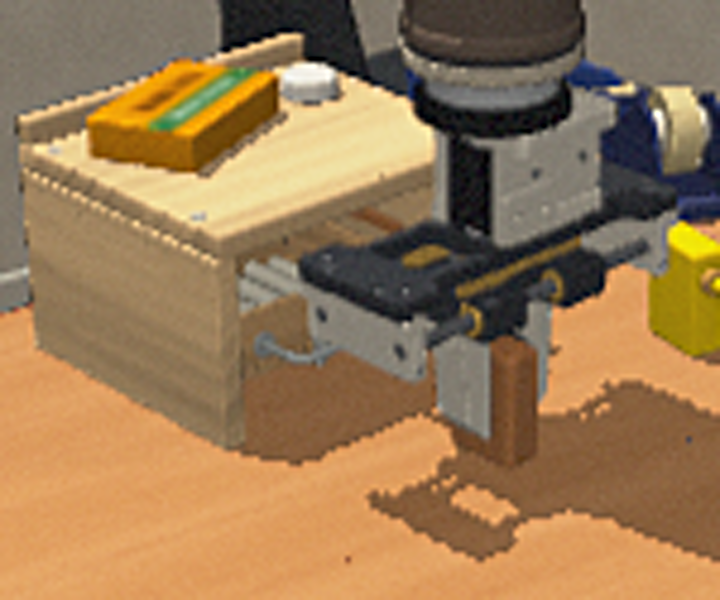

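The hand blocks the hook itself from view here. The tray and loop stand at home, and the hook went down without any force, so it hangs in the loop. Now the pull.

>>> drive_tool(
  steps=[
    [1, -6, -1, 0, 0],
    [1, -8, -1, 0, 0],
    [1, -8, -1, 0, 0],
    [1, -8, -1, 0, 0],
    [1, -8, -1, 0, 0],
    [1, -8, -1, 0, 0],
    [1, -8, -1, 0, 0],
    [1, -8, -1, 0, 0],
    [1, -8, -1, 0, 0],
    [1, -8, -1, 0, 0],
    [1, -5, -1, 0, 0],
    [1, -3, 0, 0, 0],
    [1, 0, 0, 0, 0],
    [1, 0, 0, 0, 0],
    [1, 0, 0, 0, 0],
  ],
)

```text
clock: 7.87
position: [0.4681, -0.0609, 0.0177]
ee_rot: [0.234, -3.133, -0.0]
force: [-0.2, -0.3, -1.0]
width: 0.24
gripper_force: 25.0
```

Run:
```python
from h import *
import pickle
o=observe();print(o["position"],o["force"],o["width"])
p=np.array([.7268,-.0245,.132]);c,s=np.cos(p[2]),np.sin(p[2])
I={n:cam(n) for n in("side","scene")}
pickle.dump(I,open("after.pkl","wb"))
# tray displacement seen from the side: shelf-frame line ahead of the front edge, sampled at rim height 0.04
d=I["side"];g0=pickle.load(open("side2.pkl","rb"))
for y in(.05,.03,-.03,-.055):
    r=[]
    for x in np.arange(-.14,-.08,.005):
        u=w2pix(d,[p[0]+c*x-s*y,p[1]+s*x+c*y,.04]);r.append(tuple(int(k) for k in d["image"][round(u[1]),round(u[0])]))
    print(y,r)
```

```text
[ 0.46814603 -0.06091124  0.01770917] [-0.23462924 -0.32054638 -1.01826633] 0.2397298343322031
0.05 [(141, 123, 104), (157, 147, 132), (149, 135, 117), (176, 145, 118), (180, 142, 113), (144, 119, 97), (129, 105, 79), (110, 86, 59), (126, 103, 77), (128, 110, 89), (124, 105, 85), (135, 112, 83), (147, 122, 87)]
0.03 [(150, 135, 120), (151, 129, 108), (125, 110, 96), (180, 131, 90), (196, 138, 92), (133, 95, 64), (128, 94, 65), (116, 91, 65), (133, 118, 95), (136, 125, 106), (134, 125, 107), (144, 118, 88), (148, 122, 89)]
-0.03 [(203, 142, 94), (203, 141, 93), (204, 144, 94), (206, 145, 97), (195, 137, 91), (142, 100, 67), (130, 100, 70), (109, 86, 60), (112, 86, 60), (129, 102, 70), (204, 168, 124), (218, 179, 130), (213, 176, 128)]
-0.055 [(203, 142, 94), (204, 142, 94), (203, 143, 95), (205, 144, 96), (202, 142, 94), (193, 137, 91), (170, 125, 85), (125, 98, 67), (117, 91, 64), (119, 94, 65), (210, 175, 127), (216, 177, 128), (211, 174, 125)]
```

The side picture shows the tray's wall starting about 20 mm in front of the shelf edge. Now I set the rod down, open the hand and withdraw upwards.

>>> drive_tool(
  steps=[
    [1, 0, 0, -1, 0],
    [1, 0, 0, 0, 0],
    [0.7, 0, 0, 0, 0],
    [0.6, 0, 0, 0, 0],
    [0.5, 0, 0, 0, 0],
    [0.4, 0, 0, 0, 0],
    [0.3, 0, 0, 0, 0],
    [0.3, 0, 0, 0, 0],
    [0.3, 0, 0, 0, 0],
    [0.3, 0, 0, 0, 0],
    [0.3, 0, 0, 10, 0],
    [0.3, 0, 0, 20, 0],
    [0.3, 0, 0, 35, 0],
    [0.3, 0, 0, 35, 0],
    [0.3, 0, 0, 35, 0],
    [0.3, 0, 0, 35, 0],
    [0.3, 0, 0, 30, 0],
    [0.3, 0, 0, 0, 0],
    [0.3, 0, 0, 0, 0],
    [0.3, 0, 0, 0, 0],
  ],
)

```text
clock: 9.63
position: [0.4675, -0.0611, 0.2167]
ee_rot: [0.234, -3.133, 0.0]
force: [-0.7, -0.1, -0.2]
width: 0.697
gripper_force: 0.0
```

Run:
```python
from h import *
o=observe();print(o["position"],o["force"],o["width"],o["clock"])
p=np.array([.7268,-.0245,.132]);c,s=np.cos(p[2]),np.sin(p[2])
d=cam("side");y=-.055
print([tuple(int(k) for k in d["image"][round(u[1]),round(u[0])]) for x in np.arange(-.12,-.08,.005) for u in [w2pix(d,[p[0]+c*x-s*y,p[1]+s*x+c*y,.04])]])
# block & rod: brown blob / rod pixels near prediction
b=[.4681,-.0609]
for n in("side","scene"):
    d=cam(n);save(d,n+"end.png")
    hsv=cv2.cvtColor(d["image"],cv2.COLOR_RGB2HSV)
    for t,z in(("top",.055),("mid",.031),("low",.008)):
        u=w2pix(d,[*b,z]);print(n,t,np.round(u),d["image"][round(u[1]),round(u[0])])
    for k in(.05,.09,.125):
        u=w2pix(d,[b[0]+k*.989,b[1]+k*.1486,.045]);v,w=round(u[1]),round(u[0]);print(n,"rod",k,d["image"][v-3:v+4,w].tolist())
```

```text
[ 0.46747364 -0.06106721  0.21665438] [-0.70047106 -0.12625331 -0.23258855] 0.6969505601850108 9.6333
[(196, 138, 92), (186, 132, 87), (164, 121, 82), (123, 96, 67), (112, 87, 58), (115, 91, 62), (203, 168, 120), (212, 174, 126)]
side top [377. 236.] [179 115  70]
side mid [377. 245.] [111  72  46]
side low [376. 253.] [107  70  42]
side rod 0.05 [[197, 139, 93], [192, 138, 95], [184, 145, 115], [176, 158, 139], [166, 159, 146], [149, 139, 126], [150, 122, 99]]
side rod 0.09 [[199, 143, 97], [194, 147, 113], [188, 164, 144], [175, 166, 153], [157, 150, 137], [150, 128, 108], [174, 128, 94]]
side rod 0.125 [[196, 137, 91], [195, 143, 103], [188, 152, 124], [177, 160, 141], [160, 152, 139], [138, 134, 122], [120, 115, 105]]
scene top [369. 256.] [203 129  72]
scene mid [369. 266.] [112  73  44]
scene low [369. 274.] [117  78  50]
scene rod 0.05 [[198, 140, 91], [196, 193, 185], [191, 198, 195], [142, 152, 149], [111, 100, 92], [212, 142, 86], [226, 157, 98]]
scene rod 0.09 [[99, 73, 43], [154, 149, 137], [200, 202, 195], [180, 185, 179], [111, 116, 114], [85, 65, 56], [211, 140, 80]]
scene rod 0.125 [[95, 72, 47], [192, 197, 194], [205, 211, 203], [150, 154, 149], [90, 89, 85], [67, 66, 63], [90, 94, 93]]
```

The tray is out, and the rod is standing upright with its block and bar exactly where predicted in both views. The hand is clear, so I'm handing in.

```bash
python3 -c "
from cell import arm
print(arm.sign_off())"
```

```text
the job is handed in; nothing more can be done
None
```

The job is handed in; the sign-off returned no verdict. In the last images the tray's front wall is about 20 mm past the shelf edge, the hooked rod stands upright with its hook left in the loop, and the hand never went near the tray or the straight rod.

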